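Press the proud sample tube home in its foam rack

ROBOT

A 7-joint arm with a two-finger parallel gripper is mounted at the origin on the work surface. World frame = base frame: x ahead of the robot, y to its left, z up, the work surface at z = 0. Lengths are in m, angles in rad, forces in N, time in s.
With the tool pointing down it reaches from about 0.425 to 0.875 m from the base axis. Payload 4.7 kg.
Tool frame: the origin (TCP) lies at the very end of the fingers, on their centre line; the grasp point (between the pads) lies 19 mm behind it; z points along the fingers, y is the line along which they close (so a half turn about z gives the same grasp; the last joint's range is limited). The gripper opens to 87 mm and grips with 3 to 60 N. Pads are 19 mm wide; open, the fingers measure 117 mm over their backs; the gripper's body (75 mm by 190 mm) begins 51 mm behind the grasp point.
Start: joints at [-1.191, 0.321, -0.07, 1.45, 0.023, 1.371, -0.057], TCP at [0.233, 0.607, 0.223] pointing down, gripper open.
Joint ranges: [-2.86, 2.86], [-0.3, 2.09], [-1.38, 1.24], [0.06, 2.45], [-1.56, 4.7], [0.09, 2.05], [-2.69, 2.69]. Speed limits (rad/s): [2.57, 2.57, 3.14, 3.14, 3.14, 3.14, 3.14].

INTERFACE

Orientations are given as a rotation vector (axis times angle).
In Python, from bench import ctrl, get_image, job gives the robot as it stands.
- The arm moves only by the shell command python3 -m crank 'ROWS' [FORCE]. ROWS is JSON, a list that holds one entry, the list of rows, each a list of 5 numbers: the shift along the tool's x, y, z in mm, then the turn about the tool's z in rad, then the closure, from -1 (fully open) to 1 (shut), so that 0 is half open. A call has 1 to 10 rows; each row shifts and turns the commanded pose from where the row before left it, along the tool's axes as they then stand; what a row does not reach is not made up. A row lasts 1/12 s, in which the tool goes at most 41.7 mm and 7.16 degrees, less where a joint would pass 70% of its speed; a pose out of reach is approached as far as the arm can. A call with a gripper value outside its range is refused whole. The fingers move at their own pace and stop on an object; FORCE is the grip in N (left out, the last holds). Time passes only in rows, so rows that do not move let the fingers close. It gives the time, the measured TCP pose, the force, the opening and the grip force at its end, in the units of the state.
- ctrl.get_state(): the state, without advancing time (a new reading comes with each control period).
- get_image(name): name is "side" or "top"; returns a dict with "pixels" (384x512x3 uint8, red, green, blue), "fx", "fy", "cx", "cy" (pixels), "T" (4x4, takes a point from camera to world coordinates). Camera axes: x right, y down, z forward; pixel columns grow to the right and rows downward; lengths in m; the calibration is good to about 2 mm. A picture is of the moment at which its call begins. There is no depth.
- job.close_job(): hands the job in; it is judged then, once.
The state is a dict: "time": time; "joint_positions": joint angles; "qd": joint speeds; "joint_torque": joint torques, N m; "position": TCP position; "tool_rot": TCP orientation; "ft_force": force on the tool from outside, world axes, zero at the start; "torque": the same for the moment, N m; "grip_width": opening from 0.0 (shut) to 1.0 (fully open); "grip_force": force on a finger pad.
Only numpy, scipy, OpenCV 4.12 (cv2) and the standard library are available. Lean on these libraries where they do the work, as an engineer would, in place of code of your own. Each camera call takes 0.05 s, during which the arm holds its last target. There are 200 camera calls.

TASK

One of the red-capped sample tubes in the white foam rack has been left standing proud of the rest. Press it gently straight down with the fingertips on its cap until it is fully home, level with the others, then draw back clear. Do not lift it, do not touch the other tubes, and leave the flask, the label roll and the marker where they are.

Things in the scene. Friction and masses are not known exactly. Their poses are not given: they have to be found in the camera images.
- raised_tube: The tube that stands proud: clear, 118 mm tall, 29 mm thick, white paper label, red screw cap (34 mm across, top 14 mm of the tube, flat). Origin: lowest point of its conical foot, z up. It starts 18 to 28 mm higher than the other tubes. The foam grips it: it stays as left, upright, slides down under 4 to 5 N, then meets the foam bottom (springy, about 5 N per mm). Over 30 N would crush it.
- raised_tube_cap (a point): Centre of the flat top of the raised tube's red cap, 118 mm above that tube's origin. Fully home it is 128 mm above the desk, level with the other caps.
- rack: White foam tube rack, 180 x 180 mm, 45 mm high, fixed to the desk; origin at the centre of its underside (desk height), x and y along its sides, z up. 4 x 4 round pockets at 42 mm centres, 35 mm deep (bottoms 10 mm above the desk). Eight pockets hold tubes, the rest are empty; the raised tube may be in any of the eight.
- tube1: One of the seven other tubes, same make as the raised tube, fully home in its pocket, cap top 128 mm above the desk. Origin: lowest point of its foot, 118 mm below the cap top. The nearest caps are 42 mm from each other, centre to centre (8 mm gap). To be left alone.
- tube2: One of the seven other tubes, same make as the raised tube, fully home in its pocket, cap top 128 mm above the desk. Origin: lowest point of its foot, 118 mm below the cap top. The nearest caps are 42 mm from each other, centre to centre (8 mm gap). To be left alone.
- tube3: One of the seven other tubes, same make as the raised tube, fully home in its pocket, cap top 128 mm above the desk. Origin: lowest point of its foot, 118 mm below the cap top. The nearest caps are 42 mm from each other, centre to centre (8 mm gap). To be left alone.
- tube4: One of the seven other tubes, same make as the raised tube, fully home in its pocket, cap top 128 mm above the desk. Origin: lowest point of its foot, 118 mm below the cap top. The nearest caps are 42 mm from each other, centre to centre (8 mm gap). To be left alone.
- tube5: One of the seven other tubes, same make as the raised tube, fully home in its pocket, cap top 128 mm above the desk. Origin: lowest point of its foot, 118 mm below the cap top. The nearest caps are 42 mm from each other, centre to centre (8 mm gap). To be left alone.
- tube6: One of the seven other tubes, same make as the raised tube, fully home in its pocket, cap top 128 mm above the desk. Origin: lowest point of its foot, 118 mm below the cap top. The nearest caps are 42 mm from each other, centre to centre (8 mm gap). To be left alone.
- tube7: One of the seven other tubes, same make as the raised tube, fully home in its pocket, cap top 128 mm above the desk. Origin: lowest point of its foot, 118 mm below the cap top. The nearest caps are 42 mm from each other, centre to centre (8 mm gap). To be left alone.
- flask: Black drinking flask with a thin steel band, 69 mm across and 180 mm tall, standing loose about 0.2 m to the side of the rack. Origin: centre of its underside. To be left alone.
- label_roll: Roll of blank white labels lying flat and loose, 76 mm across, 30 mm high. Origin: centre of its underside. To be left alone.
- marker: White marker pen with a blue cap lying loose, 130 mm long, 16 mm thick, along its x axis. Origin: on its underside near the middle. To be left alone.

How it is judged:
By the outcome, as a careful person would: the job done as asked, in the order asked, and still so for the second after the job is handed in, with the robot touching nothing.
It also fails if it takes over 32 s, if anything falls off the work surface, if the arm or the gripper's body presses on something with over 40 N, if the wrist force passes 120 N, or if a joint passes its speed limit or range.

## Working session

There is one attempt and no reset: what is moved stays moved. The work goes in short steps, Python scripts to look and compute and a shell command to move; the robot and the scene stay as the last step left them, time stands still between calls to the robot, and variables do not carry over. Pictures are saved under pics/ and viewed, at most 10 in all, crops included, and the job is handed in when it is done.

```bash
mkdir -p pics
python3 - <<'E'
from bench import ctrl,get_image
import cv2,pickle,numpy as np
d={n:get_image(n) for n in("side","top")}
pickle.dump(d,open('im0.pkl','wb'))
for n in d: cv2.imwrite(f'pics/{n}0.png',d[n]['pixels'][:,:,::-1]); print(n,d[n]['fx'],d[n]['cx'],d[n]['cy'],np.round(d[n]['T'],3).tolist())
s=ctrl.get_state();print(s['time'],s['position'],s['tool_rot'],s['ft_force'])
E
```

```text
side 365.1397428271038 250.97782503544917 191.97291404240397 [[-0.935, -0.279, 0.219, 0.411], [-0.354, 0.7, -0.62, 0.555], [0.02, -0.657, -0.753, 0.704], [0.0, 0.0, 0.0, 1.0]]
top 474.02155204845496 264.8984397319204 187.67467460430652 [[-0.029, -0.98, 0.196, 0.341], [-0.999, 0.025, -0.027, 0.086], [0.021, -0.197, -0.98, 1.261], [0.0, 0.0, 0.0, 1.0]]
0.1 [0.23235424 0.60649488 0.22153916] [-5.71208372e-01 -3.08900667e+00  2.80600032e-03] [-0.38871128  0.13628649  0.73902925]
```

View pics/side0.png

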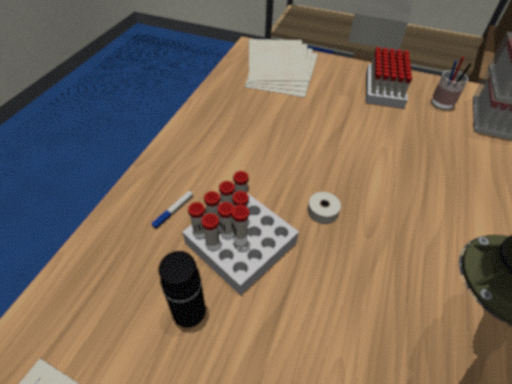

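View pics/top0.png

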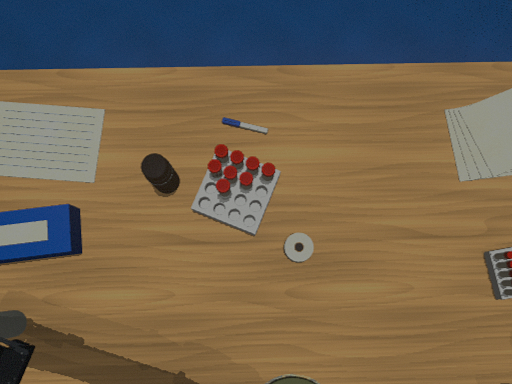

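The rack holds eight red caps. In the top view they lie at about (221,151) to (268,170), with (223,187) nearest the robot. In the side view they are around (197–241, 178–221). The flask is at (160,173) in the top view, and the gripper is bottom-left there, far from the rack. Next I'll measure the caps.

```bash
cat > h.py <<'E'
import cv2,pickle,numpy as np
def ray(im,u,v):
    T=im['T'];d=T[:3,:3]@np.array([(u-im['cx'])/im['fx'],(v-im['cy'])/im['fy'],1]);return T[:3,3],d
def plane(im,u,v,z):
    o,d=ray(im,u,v);return o+d*(z-o[2])/d[2]
def proj(im,p):
    q=np.linalg.inv(im['T'])@np.append(p,1);return np.array([im['fx']*q[0]/q[2]+im['cx'],im['fy']*q[1]/q[2]+im['cy']])
def tri(a,b): # two rays -> midpoint, gap
    (o,d),(p,e)=a,b;s=np.linalg.lstsq(np.c_[d,-e],p-o,rcond=None)[0];x,y=o+d*s[0],p+e*s[1];return (x+y)/2,np.linalg.norm(x-y)
E
python3 - <<'E'
from h import *
d=pickle.load(open('im0.pkl','rb'))
out=[]
for n,(x0,y0,x1,y1) in {'side':(180,160,310,290),'top':(185,135,290,240)}.items():
    c=d[n]['pixels'][y0:y1,x0:x1];out.append(cv2.resize(c,(400,400),interpolation=cv2.INTER_CUBIC))
    P=c.astype(int);red=(P[...,0]>90)&(P[...,1]<60)
    print(n,np.percentile(P[...,0][red],[10,50,90]))
    for t in(110,150,165,180):
        m=(red&(P[...,0]>t)).astype(np.uint8)
        k,_,st,ce=cv2.connectedComponentsWithStats(m,connectivity=4)
        print(t,[(*np.round(ce[i]+[x0,y0],1).tolist(),int(st[i,4])) for i in range(1,k) if st[i,4]>15])
cv2.imwrite('pics/crop0.png',np.hstack(out)[:,:,::-1])
E
```

```text
side [112. 131. 143.]
110 [(240.5, 176.4, 113), (226.7, 186.5, 120), (239.9, 196.7, 154), (211.5, 197.1, 133), (233.2, 209.7, 353), (195.9, 208.4, 144), (209.6, 219.6, 188)]
150 []
165 []
180 []
top [119. 128. 142.]
110 [(220.7, 150.0, 127), (236.5, 156.4, 124), (252.2, 162.6, 128), (214.1, 165.4, 128), (268.0, 168.7, 127), (229.9, 171.6, 129), (245.8, 177.9, 130), (222.5, 185.0, 145)]
150 []
165 []
180 []
```

View pics/crop0.png

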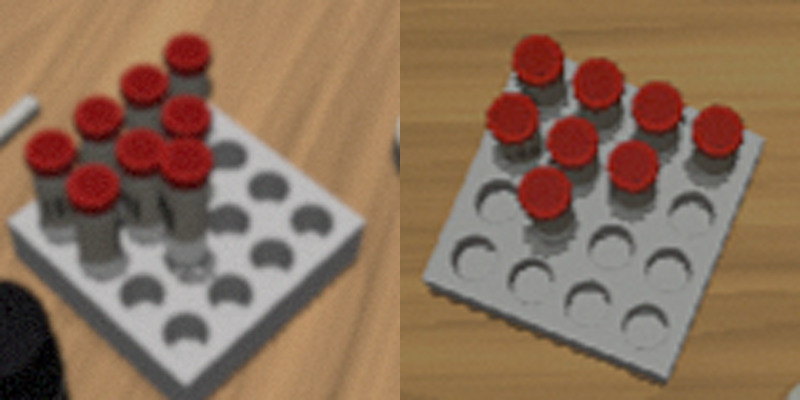

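The side view (left half of the crop) shows the raised cap at about (240,211), with its clear body exposed. It is the same tube as (222.5,185) in the top view, the front-row one. I'll fit the lattice through the seven home caps to place it.

Run:
```python
from h import *
from bench import ctrl
from scipy.spatial.transform import Rotation as R
d=pickle.load(open('im0.pkl','rb'));t=d['top'];s=d['side']
C={(0,0):(220.7,150),(1,0):(236.5,156.4),(2,0):(252.2,162.6),(0,1):(214.1,165.4),(3,0):(268,168.7),(1,1):(229.9,171.6),(2,1):(245.8,177.9)}
S={(3,0):(240.5,176.4),(2,0):(226.7,186.5),(2,1):(239.9,196.7),(1,0):(211.5,197.1),(0,0):(195.9,208.4),(0,1):(209.6,219.6)}
def fit(im,D):
    ij=np.array(list(D),float);W=np.array([plane(im,*p,.125)[:2] for p in D.values()])
    A=np.c_[ij,np.ones(len(ij))];M=np.linalg.lstsq(A,W,rcond=None)[0]
    print('pitch',np.linalg.norm(M[0]),np.linalg.norm(M[1]),'yaw',np.degrees(np.arctan2(M[0,1],M[0,0])),np.degrees(np.arctan2(M[1,1],M[1,0])),'res',np.abs(A@M-W).max())
    return np.array([1,2,1.])@M
xt=fit(t,C);xs=fit(s,S);print('pocket top/side',xt,xs)
for h in(.018,.023,.028): print(h,proj(t,[*xt,.125+h]),proj(s,[*xs,.125+h]))
for k in S: print(k,np.round(tri(ray(t,*C[k]),ray(s,*S[k])),4) if 0 else (tri(ray(t,*C[k]),ray(s,*S[k]))))
print('raised',tri(ray(t,222.5,185),ray(s,240,211)))
st=ctrl.get_state();r=R.from_rotvec(st['tool_rot']);p=st['position'];print(r.as_matrix().round(4).tolist())
for x in(xt,xs,(xt+xs)/2):print('tool delta mm',r.inv().apply(np.array([*x,.2])-p)*1000)
```

```text
pitch 0.04210361345119817 0.042000354076689755 yaw -113.50581352332999 156.58187335806636 res 0.00028137819104456785
pitch 0.042108884338701455 0.04047429401495153 yaw -113.53408029703625 157.18194443915135 res 0.00046157430217597106
pocket top/side [0.57259405 0.15624292] [0.57511722 0.15405743]
0.018 [222.81473099 185.67668149] [239.3377042 213.4829216]
0.023 [222.6773188  185.25671983] [239.32655908 211.89234512]
0.028 [222.53871416 184.83311376] [239.31529395 210.28464227]
(3, 0) (array([0.61615451, 0.04571671, 0.12528141]), np.float64(6.727320852394023e-05))
(2, 0) (array([0.63242467, 0.08424016, 0.1254621 ]), np.float64(0.00027804902586321483))
(2, 1) (array([0.59472169, 0.10093729, 0.12626386]), np.float64(0.001219996197217854))
(1, 0) (array([0.64968003, 0.12275016, 0.12509163]), np.float64(0.0005483453711867299))
(0, 0) (array([0.66663901, 0.16151302, 0.12512075]), np.float64(0.00014901149398533335))
(0, 1) (array([0.62782164, 0.17811683, 0.12698993]), np.float64(0.0009847385093716052))
raised (array([0.57233871, 0.15629847, 0.15449874]), np.float64(0.0009071948892072816))
[[-0.9339, 0.3576, -0.0005], [0.3576, 0.9339, -0.0017], [-0.0001, -0.0018, -1.0]]
tool delta mm [-478.75065889 -298.76742076   22.12972175]
tool delta mm [-481.88852696 -299.90609179   22.13212043]
tool delta mm [-480.31959293 -299.33675627   22.13092109]
```

```bash
python3 -m crank '[[[-12,-7,-8,0,1],[-24,-15,-8,0,1],[-24,-15,-4,0,1],[-24,-15,0,0,1],[-24,-15,0,0,1],[-24,-15,0,0,1],[-24,-15,0,0,1],[-24,-15,0,0,1],[-24,-15,0,0,1],[-24,-15,0,0,1]]]' 20; python3 -m crank '[[[-24,-15,0,0,1],[-24,-15,0,0,1],[-24,-15,0,0,1],[-24,-15,0,0,1],[-24,-15,0,0,1],[-24,-15,0,0,1],[-24,-15,0,0,1],[-24,-15,0,0,1],[-24,-15,0,0,1],[-12,-7,0,0,1]]]'
cat > go.py <<'E'
from h import *
from bench import ctrl
from scipy.spatial.transform import Rotation as R
st=ctrl.get_state();r=R.from_rotvec(st['tool_rot']);p=st['position']
print(st['time'],p,r.as_matrix()[:,2],st['ft_force'],st['grip_width'],'delta',r.inv().apply(np.array([.5729,.1558,.17])-p)*1000)
E
python3 go.py
```

```text
time: 0.93
position: [0.3958, 0.3905, 0.2431]
tool_rot: [0.573, 3.089, 0.0]
ft_force: [-0.5, 0.3, 0.2]
grip_width: 0.325
grip_force: 0.0
time: 1.77
position: [0.5587, 0.1729, 0.2432]
tool_rot: [0.58, 3.086, -0.003]
ft_force: [-0.2, -0.0, 0.4]
grip_width: 0.007
grip_force: 0.0
1.7667 [0.55873884 0.17294837 0.24319383] [ 0.00131883 -0.0018811  -0.99999736] [-0.19253058 -0.0133591   0.39685429] 0.007076632175243825 delta [-19.28010578 -10.74486985  73.24457166]
```

```bash
python3 -m crank '[[[0,0,0,0,1],[0,0,0,0,1]]]'; python3 go.py
```

```text
time: 1.93
position: [0.5569, 0.1772, 0.2429]
tool_rot: [-0.576, -3.088, -0.0]
ft_force: [-0.5, 0.3, -0.2]
grip_width: 0.004
grip_force: 0.0
1.9333 [0.55689997 0.17720224 0.24286619] [-2.23279925e-04  3.15937329e-04 -9.99999925e-01] [-0.49112896  0.32234818 -0.18061836] 0.0042377181152142155 delta [-22.65926153 -14.21693736  72.85584936]
```

```bash
python3 -m crank '[[[-11,-7,0,0,1],[-11.5,-7,0,0,1],[0,0,20,0,1],[0,0,20,0,1],[0,0,20,0,1],[0,0,11,0,1],[0,0,0,0,1],[0,0,0,0,1],[0,0,0,0,1]]]'; python3 go.py
python3 - <<'E'
from bench import get_image
from h import *
d={n:get_image(n) for n in("side","top")};o=[]
pickle.dump(d,open('im1.pkl','wb'))
for n,(x0,y0,x1,y1) in {'side':(160,110,310,260),'top':(165,105,315,255)}.items():
    o.append(cv2.resize(d[n]['pixels'][y0:y1,x0:x1],(400,400),interpolation=cv2.INTER_CUBIC))
cv2.imwrite('pics/crop1.png',np.hstack(o)[:,:,::-1])
E
```

```text
time: 2.68
position: [0.5735, 0.1581, 0.1729]
tool_rot: [0.57, 3.088, 0.002]
ft_force: [0.2, -0.2, -0.3]
grip_width: 0.004
grip_force: 0.0
2.6833 [0.57346763 0.15807065 0.17294486] [ 1.87075667e-03  7.94443679e-04 -9.99997935e-01] [ 0.21417092 -0.17404532 -0.30148644] 0.003970860281331571 delta [-0.27609135 -2.32781387  2.9419837 ]
```

View pics/crop1.png

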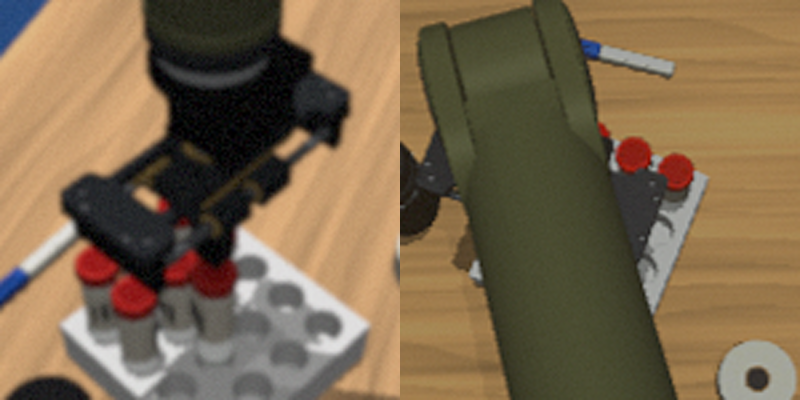

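The side crop shows the shut fingertips directly above the raised cap, at about crop (215,270), and clear of its neighbours. I'll make a small y correction and then descend in steps, watching the force.

```bash
python3 -m crank '[[[0,-1.5,0,0,1],[0,0,4,0,1],[0,0,4,0,1],[0,0,3,0,1],[0,0,0,0,1],[0,0,0,0,1]]]'; python3 go.py; python3 -m crank '[[[0,0,2,0,1],[0,0,2,0,1],[0,0,2,0,1],[0,0,2,0,1],[0,0,0,0,1],[0,0,0,0,1]]]'; python3 go.py
```

```text
time: 3.28
position: [0.572, 0.1561, 0.1601]
tool_rot: [-0.571, -3.089, 0.001]
ft_force: [0.3, 0.7, -0.0]
grip_width: 0.003
grip_force: 0.0
3.2833 [0.57196919 0.15608895 0.16009809] [-7.79926241e-04 -2.86347037e-04 -9.99999655e-01] [ 0.25304917  0.65200982 -0.01943491] 0.003341912290302013 delta [-0.96638926  0.05766552 -9.9025499 ]
time: 3.78
position: [0.5725, 0.1562, 0.1529]
tool_rot: [0.571, 3.089, 0.001]
ft_force: [0.1, -0.0, 2.7]
grip_width: 0.006
grip_force: 1.2
3.7833 [0.57247672 0.15623728 0.15291058] [ 5.98954232e-04  2.87510180e-04 -9.99999779e-01] [ 0.11128259 -0.04193705  2.69444288] 0.006062624205659854 delta [ -0.5594862   -0.24870405 -17.08929317]
```

Contact is at about z = 0.153. Keep pressing.

```bash
python3 -m crank '[[[0,0,2,0,1],[0,0,2,0,1],[0,0,2,0,1],[0,0,2,0,1],[0,0,2,0,1],[0,0,2,0,1],[0,0,2,0,1],[0,0,2,0,1],[0,0,2,0,1],[0,0,0,0,1]]]'; python3 -m crank '[[[0,0,1,0,1],[0,0,1,0,1],[0,0,1,0,1],[0,0,0,0,1],[0,0,0,0,1]]]'
```

```text
time: 4.62
position: [0.5721, 0.1561, 0.1341]
tool_rot: [-0.571, -3.089, 0.0]
ft_force: [0.8, -0.2, 2.1]
grip_width: -0.001
grip_force: 1.5
time: 5.03
position: [0.5722, 0.1562, 0.1315]
tool_rot: [-0.571, -3.089, -0.0]
ft_force: [0.1, 0.2, 3.5]
grip_width: 0.003
grip_force: 1.4
```

```bash
python3 -m crank '[[[0,0,1,0,1],[0,0,1,0,1],[0,0,0,0,1],[0,0,0,0,1]]]'; python3 -m crank '[[[0,0,1,0,1],[0,0,0,0,1],[0,0,0,0,1]]]';python3 -m crank '[[[0,0,1,0,1],[0,0,0,0,1],[0,0,0,0,1]]]'
```

```text
time: 5.37
position: [0.5722, 0.1562, 0.1295]
tool_rot: [-0.571, -3.089, -0.0]
ft_force: [0.2, 0.3, 2.8]
grip_width: 0.006
grip_force: 1.5
time: 5.62
position: [0.5722, 0.1562, 0.1285]
tool_rot: [0.571, 3.089, 0.0]
ft_force: [0.2, 0.3, 3.1]
grip_width: 0.007
grip_force: 1.6
time: 5.87
position: [0.5723, 0.1562, 0.1276]
tool_rot: [0.571, 3.089, 0.0]
ft_force: [0.0, 0.6, 2.8]
grip_width: 0.006
grip_force: 1.8
```

```bash
for i in 1; do python3 -m crank '[[[0,0,0.7,0,1],[0,0,0,0,1],[0,0,0,0,1]]]'; done; python3 -m crank '[[[0,0,0.7,0,1],[0,0,0,0,1],[0,0,0,0,1]]]'
```

```text
time: 6.12
position: [0.5725, 0.1562, 0.1272]
tool_rot: [0.571, 3.089, 0.001]
ft_force: [-0.0, -0.0, 4.7]
grip_width: 0.008
grip_force: 2.6
time: 6.37
position: [0.5726, 0.1563, 0.1269]
tool_rot: [0.571, 3.088, 0.001]
ft_force: [-0.9, -0.0, 7.1]
grip_width: 0.009
grip_force: 3.4
```

The force is rising from 3 to 7 N at z ≈ 0.127, so the tube has reached the foam bottom. Draw back.

```bash
python3 -m crank '[[[0,0,-3,0,1],[0,0,-6,0,1],[0,0,-15,0,1],[0,0,-30,0,1],[0,0,-30,0,1],[0,0,-30,0,1],[0,0,-20,0,1],[0,0,0,0,1]]]'; python3 -m crank '[[[24,15,0,0,1],[24,15,0,0,1],[24,15,0,0,1],[24,15,0,0,1],[24,15,0,0,1],[24,15,0,0,1],[24,15,0,0,1],[24,15,0,0,1],[24,15,0,0,1],[24,15,0,0,1]]]'; python3 -m crank '[[[24,15,0,0,1],[24,15,0,0,1],[24,15,0,0,1],[24,15,0,0,1],[0,0,0,0,1],[0,0,0,0,1],[0,0,0,0,1]]]'
python3 - <<'E'
from bench import get_image
from h import *
d={n:get_image(n) for n in("side","top")};d0=pickle.load(open('im0.pkl','rb'));o=[]
pickle.dump(d,open('im2.pkl','wb'))
for n,(x0,y0,x1,y1) in {'side':(180,160,310,290),'top':(185,135,290,240)}.items():
    c=d[n]['pixels'][y0:y1,x0:x1];P=c.astype(int);m=((P[...,0]>110)&(P[...,1]<60)).astype(np.uint8)
    k,_,st,ce=cv2.connectedComponentsWithStats(m,connectivity=4)
    print(n,[(*np.round(ce[i]+[x0,y0],1).tolist(),int(st[i,4])) for i in range(1,k) if st[i,4]>15])
    o.append(cv2.resize(d[n]['pixels'][100:340,130:370],(400,400),interpolation=cv2.INTER_CUBIC))
t,s=d['top'],d['side'];
for z in(.125,.128,.131):print(proj(t,[.5726,.1562,z]),proj(s,[.5751,.1541,z]))
cv2.imwrite('pics/crop2.png',np.hstack(o)[:,:,::-1])
E
```

```text
time: 7.03
position: [0.5742, 0.1566, 0.2652]
tool_rot: [0.57, 3.083, 0.006]
ft_force: [0.7, 0.1, 0.1]
grip_width: 0.004
grip_force: 0.0
time: 7.87
position: [0.4002, 0.3825, 0.2589]
tool_rot: [-0.571, -3.088, 0.003]
ft_force: [0.4, -0.0, 0.4]
grip_width: 0.006
grip_force: 0.0
time: 8.45
position: [0.3338, 0.4715, 0.2591]
tool_rot: [0.572, 3.089, -0.004]
ft_force: [-0.3, -0.5, -0.2]
grip_width: 0.004
grip_force: 0.0
side [(240.4, 176.6, 112), (226.7, 186.8, 125), (239.8, 196.7, 151), (211.5, 197.2, 132), (225.4, 208.0, 172), (195.9, 208.5, 148), (209.7, 219.9, 184), (239.5, 219.8, 177)]
top [(220.6, 150.0, 128), (236.5, 156.5, 124), (252.1, 162.6, 127), (214.1, 165.4, 129), (268.1, 168.7, 128), (229.9, 171.6, 129), (245.9, 177.9, 128), (223.2, 187.2, 132)]
[223.317362   187.15626154] [239.37689667 219.09000723]
[223.23759617 186.9123356 ] [239.37047283 218.17327314]
[223.1574228  186.66716339] [239.36400846 217.25075334]
```

View pics/crop2.png

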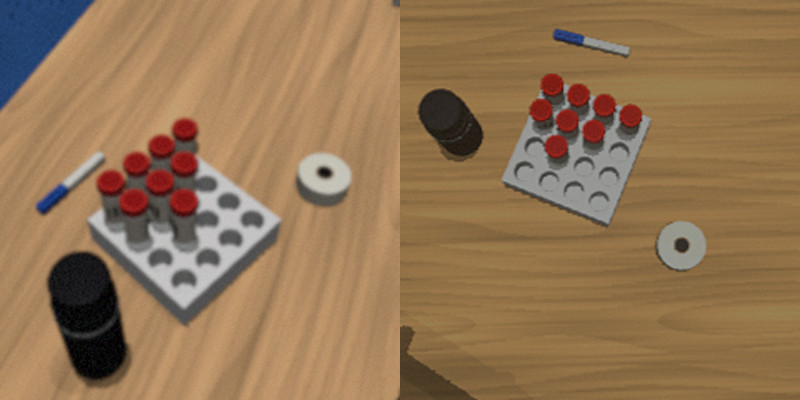

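The pressed cap is now at (223.2,187.2) in the top view and (239.5,219.8) in the side view, which matches the home plane. The other caps, flask, roll and marker have not moved, and the arm is clear.

```bash
python3 -c "from bench import job;print(job.close_job())"
```

```text
the job is handed in; nothing more can be done
None
```

The raised tube is pressed fully home and level with the others, nothing else moved, the arm is drawn back clear, and the job was handed in at about 8.5 s on the robot's clock; no verdict was returned.

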